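# Re-zero an iris ring and set it to its scale mark

### The job

Set the iris of the round bench lamp by its lever: first push the lever clockwise (seen from above) all the way to its closed stop, then push it back anticlockwise until the white pointer on the black collar stands at the one long mark of the scale, and leave it there. Only push the lever, never pinch it; do not turn the scale dial or disturb the things standing around.

Things in the scene. Friction and masses are not known exactly. Their poses are not given: they have to be found in the camera images.
- lamp_axis (a point): Centre of the fixed round iris lamp, on its upright axis, 62 mm above the worktop, at the top of the silver dial (110 mm in diameter). Grey foot 150 mm in diameter, black ribbed collar round the dial 132 mm in diameter, top at 68 mm. Its x axis points to the lamp's back, away from the lever's side. Two thin steel stop pins, 79 mm from the axis, 70 mm high, stand at the ends of the lever's travel.
- iris_ring (a joint): Turn of the black collar with its lever about the lamp's axis, rad: 0 = lever at its closed stop (clockwise end; from the robot, the left end of the arc), 1.45 = open stop; grows anticlockwise seen from above. It stays where it is left; friction at the tab is about 1.4 N plus about 5 N per m/s.
- dial (a joint): Turn of the silver scale dial, rad, in the same sense: the pointer stands exactly at the long mark when iris_ring reads the same number as dial. Stiff (about 1.5 N m); it must not be turned.
- tab (a point): Middle of the upright finger tab at the lever's end, 95 mm from the lamp's axis, 88 mm above the worktop; x axis radially outward, y anticlockwise along the arc. The tab is 14 mm wide along the arc and 20 mm long radially (85 to 105 mm from the axis); its top is 113 mm above the worktop. It stands on a flat arm, 10 mm wide, top at 63 mm, that runs out from the collar in line with the pointer.
- face_cw (a point): Centre of the grey face on the clockwise side of the finger tab (14 mm long radially, 68 to 106 mm above the worktop): pushed to turn the lever anticlockwise (open). Axes as those of point tab.
- face_acw (a point): Centre of the grey face on the anticlockwise side of the finger tab (14 mm long radially, 68 to 106 mm above the worktop): pushed to turn the lever clockwise (closed). Axes as those of point tab. Loading both faces at once with the fingers is a pinch.
- pointer (a point): Inner tip of the white pointer, 14 mm long, that lies on the black collar in line with the lever; 52 mm from the lamp's axis, 69 mm above the worktop.
- mark (a point): Outer end of the one long mark of the scale (black bar 20 mm long, 3.4 mm wide, radial) on the silver dial; 52 mm from the lamp's axis, 64 mm above the worktop. The other marks are short (7 mm, thin), 10 degrees apart on both sides of it.
- conj_vial: Bystander: small loose vial with a wide cap, 32 mm across, 58 mm high, standing behind the lamp; origin at its underside centre, z up.
- tmb_dark: Bystander: loose dark bottle with a white cap, 48 mm across, 90 mm high, standing behind the lamp on the right; origin at its underside centre, z up.
- tape_green: Bystander: loose roll of tape lying flat, 72 mm across, 19 mm high, to the left of the lamp; origin at its underside centre, z up.
- timer: Bystander: loose bench timer, 66 x 66 x 23 mm; origin at its underside centre, z up.
- plate_e: Bystander: loose clear 96-well plate, 85 x 128 x 15 mm, lying flat; origin at its underside centre, z up.

How it is judged:
On the way, in this order (a step that is already met when the one before it is completed fails the run):
1. the lever is pushed home against its closed stop (value of joint iris_ring below 0.05 rad), for 0.1 s.
2. the pointer stands at the long mark (horizontal distance between pointer and mark below 0.004 m), for 0.2 s.
At the end, for the whole second after the job is handed in: After the lever has been at its closed stop (iris_ring below 0.05 rad), the pointer rests within 4 mm of the long mark, measured at their ends (4.4 degrees, less than half a scale division); the dial and the five loose bystanders are where they were (4 mm and 15 mm) (horizontal distance between pointer and mark below 0.004 m and velocity of joint iris_ring between -0.05 and 0.05 rad/s and distance of mark from where it was at the start of the episode below 0.004 m and distance of each of conj_vial, tmb_dark, tape_green, timer, plate_e from where it was at the start of the episode below 0.015 m); the robot touches nothing.
It fails at once if the lever's tab is pinched between the fingers (contact force between each of tab_face_cw, tab_face_acw and the fingers above 1.5 N).
It fails at once if the scale dial is turned (distance of mark from where it was at the start of the episode above 0.004 m).
It fails at once if a bystander is lifted, carried or knocked away (distance of any of conj_vial, tmb_dark, tape_green, timer, plate_e from where it was at the start of the episode above 0.015 m).
It also fails if it takes over 48 s, if anything falls off the work surface, if the arm or the gripper's body presses on something with over 40 N, if the wrist force passes 120 N, or if a joint passes its speed limit or range.

### The arm

A 6-joint arm with a two-finger parallel gripper is mounted at the origin on a cart in front of the work surface, level with it; the furniture and walls round the work are solid. World frame = base frame: x ahead of the robot, y to its left, z up, the work surface at z = 0. Lengths are in m, angles in rad, forces in N, time in s.
With the tool pointing down it reaches from about 0.375 to 0.975 m from the base axis. Payload 3.8 kg.
Tool frame: the origin (TCP) lies on the centre line of the jaws, within the pads' length; the fingertips stand 17 mm ahead of it and the grasp point (between the pads) lies 2 mm behind it (bot.tip_extent is the distance from the TCP to the fingertips, in m); z points along the fingers, y is the line along which they close (so a half turn about z gives the same grasp; the last joint's range is limited). The gripper opens to 85 mm and grips with 20 to 120 N. Pads are 22 mm wide; open, the fingers measure 114 mm over their backs; the gripper's body (76 mm by 85 mm) begins 54 mm behind the grasp point. The pads swing forward as they close: fully open they stand 13 mm farther back than shut.
Start: joints at [-1.373, 0.264, 1.604, -0, 1.274, -0.037], TCP at [0.157, -0.656, 0.248] pointing down, gripper open.
Joint ranges: [-2.63, 2.63], [-0.94, 2.18], [0.31, 2.57], [-1.31, 4.45], [0, 2.66], [-2.55, 2.55]. Speed limits (rad/s): [2.57, 2.57, 3.14, 3.14, 3.14, 3.14].

### API

Orientations are given as a rotation vector (axis times angle).
In Python, from workcell import readout, read_camera, finish_job, bot gives the robot as it stands.
- The arm moves only by the tool jog_arm, never from a script. Its argument "deltas" is one flat list of numbers, 7 for each row, row after row: the shift along the tool's x, y, z in m, then the turn, a rotation vector about the tool's x, y, z in degrees, then the gripper command: -1 is shut, 1 is fully open, values between are in proportion. A call has 1 to 8 rows; each row is the pose to reach, as a shift and turn from the pose commanded when the call began, along the tool's axes at that moment; what a row does not reach only later rows make up. A row lasts 1/10 s, in which the tool goes at most 50 mm and 8.59 degrees, less where a joint would pass 70% of its speed; a pose out of reach is approached as far as the arm can. A call with a gripper value outside its range is refused whole. The fingers move at their own pace and stop on an object; "squeeze" is the grip in N (left out, the last holds). Time passes only in rows, so rows that repeat a pose let the fingers close. It gives the time, the measured TCP pose, the force, the opening and the grip force at its end, in the units of the state.
- readout.read_state(): the state, without advancing time (a new reading comes with each control period).
- read_camera(name): name is "scene" or "top"; returns a dict with "color" (420x560x3 uint8, blue, green, red), "fx", "fy", "cx", "cy" (pixels), "dist" ([k1, k2, p1, p2, k3] as OpenCV has them; the pictures are not rectified), "origin" and "attitude" of the camera in the world. Camera axes: x right, y down, z forward; pixel columns grow to the right and rows downward; lengths in m; the calibration is good to about 2 mm. A picture is of the moment at which its call begins. There is no depth.
- finish_job(): hands the job in; it is judged then, once.
The state is a dict: "time": time; "q": joint angles; "joint_vel": joint speeds; "joint_torque": joint torques, N m; "tool_pos": TCP position; "tcp_rot": TCP orientation; "wrist_force": force on the tool from outside, world axes, zero at the start; "torque": the same for the moment, N m; "width": opening from 0.0 (shut) to 1.0 (fully open); "grip_force": force on a finger pad.
Only numpy, scipy, OpenCV 4.12 (cv2) and the standard library are available. Lean on these libraries where they do the work, as an engineer would, in place of code of your own. Each camera call takes 0.05 s, during which the arm holds its last target. There are 200 camera calls.

## Working session

There is one attempt and no reset: what is moved stays moved. The work goes in short steps, Python scripts to look and compute and a tool call to move; the robot and the scene stay as the last step left them, time stands still between calls to the robot, and variables do not carry over. Pictures are saved under pics/ and viewed, at most 10 in all, crops included, and the job is handed in when it is done.

Besides the shell and the picture viewer there is one more tool, called after "Call:" as name(argument=value, ...) on one line, values as JSON. jog_arm: Moves the arm, as the interface text tells. Its arguments: {"type":"object","properties":{"deltas":{"type":"array"},"squeeze":{"type":"number"}},"required":["deltas"]}

```bash
mkdir -p pics
cat > h.py <<'E'
import numpy as np,cv2
from scipy.spatial.transform import Rotation as R
from workcell import readout, read_camera, finish_job, bot
def K(c): return np.array([[c['fx'],0,c['cx']],[0,c['fy'],c['cy']],[0,0,1.]])
def att(c):
    a=np.array(c['attitude'],float)
    return a if a.shape==(3,3) else R.from_rotvec(a).as_matrix()
def ray(c,uv,z):
    p=cv2.undistortPoints(np.array([[uv]],float),K(c),np.array(c['dist'],float))[0,0]
    d=att(c)@np.array([p[0],p[1],1]);o=np.array(c['origin'])
    return o+d*(z-o[2])/d[2]
def proj(c,P):
    Rm=att(c).T; t=-Rm@np.array(c['origin'])
    return cv2.projectPoints(np.array(P,float).reshape(-1,3),cv2.Rodrigues(Rm)[0],t,K(c),np.array(c['dist'],float))[0].reshape(-1,2)
E
python3 - <<'E'
from h import *
for n in ("top","scene"):
    c=read_camera(n); cv2.imwrite(f'pics/{n}0.png',c['color'])
    print(n,c['origin'],c['attitude'],c['fx'],c['cx'],c['cy'])
print(readout.read_state())
E
```

```text
top [ 0.37115406 -0.15020491  1.22799485] [-2.13769521  2.14182202 -0.13522319] 423.54727667768464 276.4506395240462 215.02789725944302
scene [-0.19804233 -1.23490505  0.77444342] [-1.9872752   0.58758308 -0.37331319] 534.6697868351046 275.35960394857915 204.85161366756998
{'time': 0.1, 'q': array([-1.37289482e+00,  2.64699599e-01,  1.60527380e+00,  2.93087980e-05,
        1.27368777e+00, -3.68823175e-02]), 'joint_vel': array([-0.00180689, -0.00180842, -0.00146803, -0.00137287, -0.00095217,
       -0.00140325]), 'joint_torque': array([ 3.89918114e-04, -5.16706932e+01, -3.68591344e+01, -6.14919213e-05,
        6.28668669e-03, -9.03015859e-06]), 'tool_pos': array([ 0.15692034, -0.65585032,  0.24705216]), 'tcp_rot': array([-3.11792228e+00, -3.67695929e-01,  2.17304161e-04]), 'wrist_force': array([ 0.65845225, -0.0666687 ,  0.5572049 ]), 'torque': array([0.00295541, 0.01865577, 0.010429  ]), 'grip_force': 0.0, 'width': 1.0026464753097974}
```

View pics/top0.png

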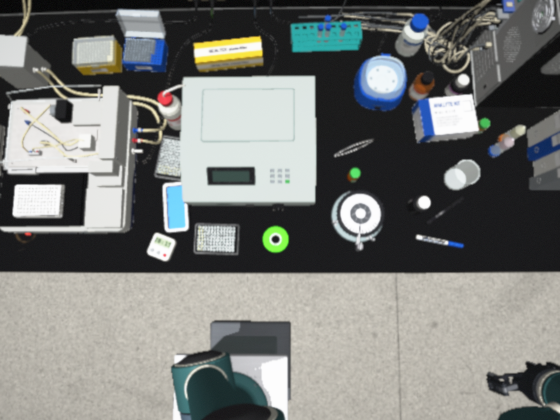

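View pics/scene0.png

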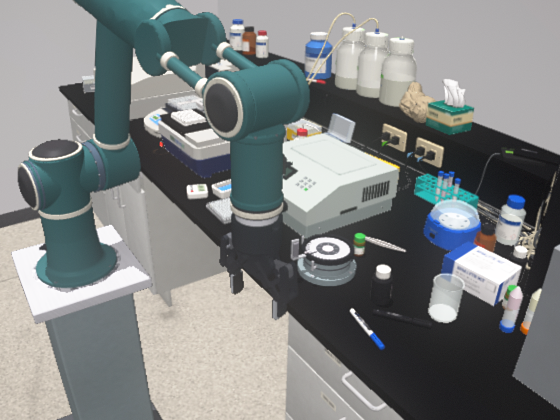

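The top view shows the lamp at about (359,214) with its lever towards the robot at about (359,245). The tape is at (275,239) and the vial at (354,174). Next I'll zoom in.

Run:
```python
from h import *
t=cv2.imread('pics/top0.png');s=cv2.imread('pics/scene0.png')
a=cv2.resize(t[180:260,320:400],None,fx=7,fy=7,interpolation=cv2.INTER_CUBIC)
cv2.imwrite('pics/c0.png',a)
b=cv2.resize(s[220:295,280:370],None,fx=7,fy=7,interpolation=cv2.INTER_CUBIC)
cv2.imwrite('pics/c1.png',b)
c=read_camera('top')
print(ray(c,(359,214),.062),ray(c,(359,245),.11),ray(c,(275,239),.0))
```

```text
[ 0.54083482 -0.36039731  0.062     ] [ 0.45124472 -0.34944769  0.11      ] [ 0.47719823 -0.12572064  0.        ]
```

View pics/c0.png

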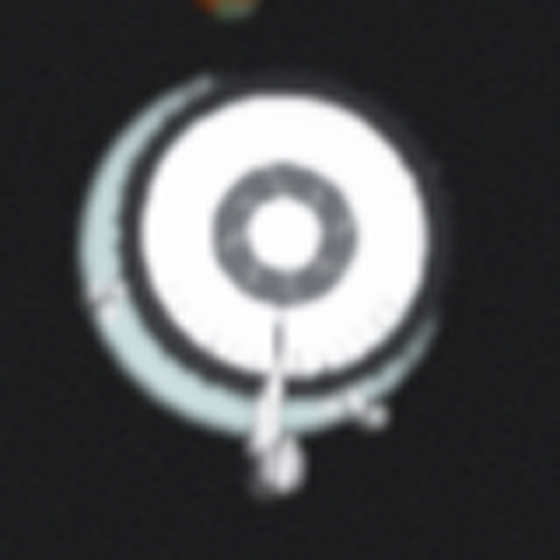

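View pics/c1.png

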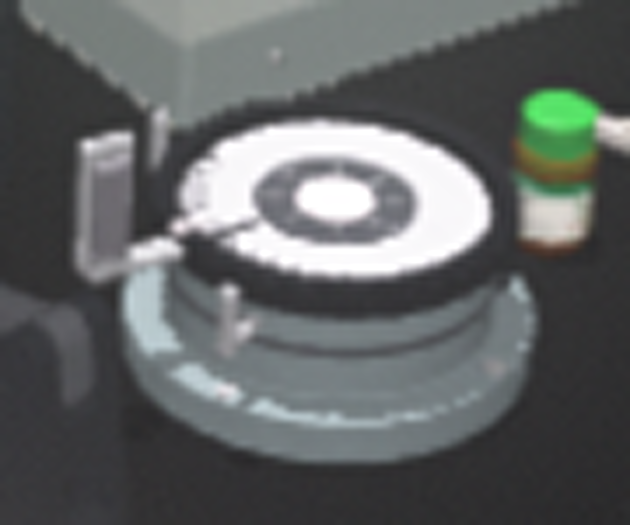

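The crops show the dial centre at c0 (285,236). The long mark is the black bar around (280,318–350), the pointer is around (270,385), and the stop pins are at about (105,293) and (370,410). I'll compute the geometry from these.

Run:
```python
from h import *
c=read_camera('top');g=cv2.cvtColor(c['color'],6)
f=lambda x,y:(320+(x+.5)/7-.5,180+(y+.5)/7-.5)
# dial: fit
m=(g[180:260,320:400]>150).astype('uint8');up=cv2.resize(g[180:260,320:400],None,fx=7,fy=7,interpolation=cv2.INTER_CUBIC)
b=(up>150).astype('uint8');b[372:]=0
n,l,st,ce=cv2.connectedComponentsWithStats(b)
ct=max(cv2.findContours(b,0,1)[0],key=cv2.contourArea)
h=cv2.convexHull(ct);
P=np.array([ray(c,f(*p[0]),.062)[:2] for p in ct if p[0][1]<330 and p[0][0]>130])
A=np.c_[2*P,np.ones(len(P))];s=np.linalg.lstsq(A,(P**2).sum(1),rcond=None)[0]
C=s[:2];print('C',C,'r',np.sqrt(s[2]+C@C))
def pol(n,p,z):
    w=ray(c,f(*p),z)[:2]-C; print(n,w+C,'r',np.hypot(*w),'ang',np.degrees(np.arctan2(w[1],w[0])))
pol('pinL base?',(95,293),.07);pol('pinL',(112,293),.07);pol('pinR',(350,402),.03);pol('pinRtop',(375,415),.07)
pol('mark in',(280,320),.062);pol('mark out',(279,360),.063)
pol('ptr',(272,378),.069);pol('ptr out',(268,400),.069);pol('tabtop',(282,470),.113)
sc=read_camera('scene')
fs=lambda x,y:(280+(x+.5)/7-.5,220+(y+.5)/7-.5)
for n,p,z in (('mark in',(262,213),.062),('mark out',(215,232),.063),('ptr',(200,224),.069),('tab top',(106,140),.113),('pinL',(160,112),.07),('pinR',(230,288),.07),('dialc',(335,198),.065)):
    w=ray(sc,fs(*p),z)[:2]-C; print('S',n,w+C,'r',np.hypot(*w),'ang',np.degrees(np.arctan2(w[1],w[0])))
```

```text
C [ 0.54343137 -0.36350298] r 0.056318018122433824
pinL base? [ 0.51922969 -0.2872042 ] r 0.08004514286701207 ang 107.59883186621079
pinL [ 0.51920922 -0.29388641] r 0.07371010633821896 ang 109.18465893288109
pinR [ 0.47955108 -0.39429356] r 0.07091368917632374 ang -154.26573116177406
pinRtop [ 0.47080104 -0.39577161] r 0.0794759681230173 ang -156.04509971567725
mark in [ 0.50926359 -0.36108875] r 0.03425296671966324 ang 175.95831199681749
mark out [ 0.49326683 -0.360068  ] r 0.05028200668922925 ang 176.08282543462545
ptr [ 0.48555681 -0.35604498] r 0.0583531192726899 ang 172.65705477525302
ptr out [ 0.47691236 -0.35424135] r 0.06716067380671158 ang 172.07350517093212
tabtop [ 0.44651435 -0.35104481] r 0.09771446012537036 ang 172.675100854983
S mark in [ 0.51541936 -0.35673714] r 0.028817518145948323 ang 166.42122751997883
S mark out [ 0.49281669 -0.35901995] r 0.05081282848977467 ang 174.93841780192412
S ptr [ 0.48564767 -0.35940325] r 0.05792895523660959 ang 175.94168462122704
S tab top [ 0.44753873 -0.35397854] r 0.09636448454768248 ang 174.3277612233325
S pinL [ 0.5177468  -0.29111909] r 0.07680575708191544 ang 109.53662770982429
S pinR [ 0.46921967 -0.39879754] r 0.08217714470801928 ang -154.56457123313717
S dialc [ 0.54054588 -0.3665281 ] r 0.0041806007950678506 ang -133.64677310109315
```

Run:
```python
from h import *
t=read_camera('top');s=read_camera('scene')
print('bottom',ray(s,(305,238),0))
for h in (.05,.1,.15,.2):
    w=ray(t,(316,204),h); print(h,w,proj(s,w))
print(bot.tip_extent)
C=np.array([.5425,-.3637]); T=readout.read_state()
M=R.from_rotvec(T['tcp_rot']).as_matrix();p=T['tool_pos']
u=np.array([np.cos(np.radians(173)),np.sin(np.radians(173))]);a=np.array([-u[1],u[0]])
g=np.r_[C+.097*u+.045*a,.18]
print('go',g,'tool delta',M.T@(g-p), 'x yaw',np.degrees(np.arctan2(M[1,0],M[0,0])))
```

```text
bottom [ 0.58717419 -0.21199135  0.        ]
0.05 [ 0.57143261 -0.24228371  0.05      ] [[307.63006429 228.66439538]]
0.1 [ 0.56293178 -0.23837543  0.1       ] [[304.95745499 212.62492247]]
0.15 [ 0.55443096 -0.23446714  0.15      ] [[302.17954513 196.01340065]]
0.2 [ 0.54593013 -0.23055886  0.2       ] [[299.29322347 178.81752512]]
0.017
go [ 0.4407389  -0.39654325  0.18      ] tool delta [ 0.33637019 -0.18657692  0.06804197] x yaw 13.45361832206734
```

Call:
jog_arm(deltas=[0.042,-0.0233,0.008,0,0,-8.5,-1,0.084,-0.0466,0.017,0,0,-17,-1,0.126,-0.07,0.0255,0,0,-25.5,-1,0.168,-0.0933,0.034,0,0,-34,-1,0.21,-0.1166,0.0425,0,0,-42.5,-1,0.252,-0.14,0.051,0,0,-51,-1,0.294,-0.163,0.06,0,0,-59.5,-1,0.336,-0.1866,0.068,0,0,-68,-1])

```text
time: 1.15
tool_pos: [0.4416, -0.3954, 0.1801]
tcp_rot: [2.374, 2.056, 0.0]
wrist_force: [0.3, -0.3, -0.5]
width: 0.004
grip_force: 0.0
```

Call:
jog_arm(deltas=[0,0,0,0,0,-1.5,-1,0,0,0,0,0,-1.5,-1,0,0,0,0,0,-1.5,-1])

```text
time: 1.45
tool_pos: [0.44, -0.3976, 0.1806]
tcp_rot: [2.355, 2.079, -0.001]
wrist_force: [-0.9, -1.1, 0.0]
width: 0.002
grip_force: 0.0
```

Run:
```python
from h import *
s=read_camera('scene');cv2.imwrite('pics/s1.png',cv2.resize(s['color'][90:320,220:440],None,fx=2.6,fy=2.6,interpolation=2))
T=readout.read_state();M=R.from_rotvec(T['tcp_rot']).as_matrix();p=T['tool_pos'];print(T['time'],T['width'],p,np.degrees(np.arctan2(M[1,0],M[0,0])),M[:,2])
```

```text
1.5 0.0005222805979543596 [ 0.43975941 -0.3979717   0.18074412] 82.8200958402519 [ 2.19712960e-04 -8.69535195e-04 -9.99999598e-01]
```

View pics/s1.png

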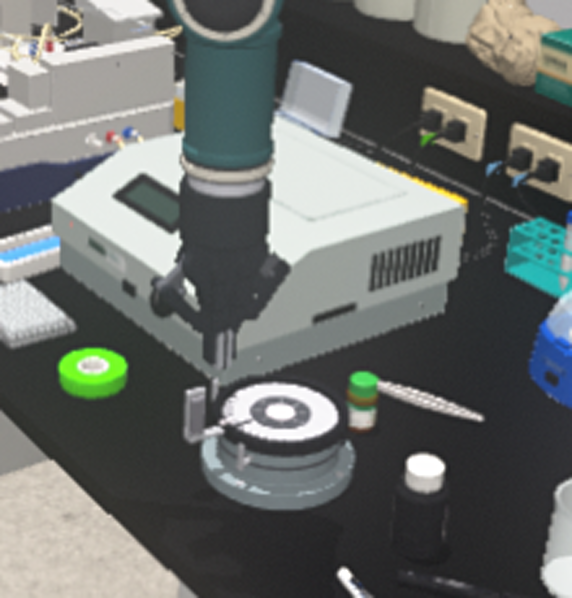

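The fingers are shut above the right-hand side of the lever. The box behind the closed end is low at its front lip, so that side is clear. I'll descend beside the tab to tip height 83 mm, above the pins (70 mm).

Call:
jog_arm(deltas=[0,0,0.03,0,0,0,-1,0,0,0.06,0,0,0,-1,0,0,0.08,0,0,0,-1,0,0,0.08,0,0,0,-1])

```text
time: 1.9
tool_pos: [0.4372, -0.3962, 0.097]
tcp_rot: [-2.352, -2.072, 0.001]
wrist_force: [-0.6, 0.8, -0.0]
width: 0.005
grip_force: 0.0
```

```bash
cat >> h.py <<'E'
C=np.array([.5425,-.3637])
def pose():
    T=readout.read_state();M=R.from_rotvec(T['tcp_rot']).as_matrix();p=T['tool_pos']
    yaw=np.degrees(np.arctan2(M[1,0],M[0,0]));w=p[:2]-C
    print('t',round(T['time'],2),'p',p.round(4),'yaw',yaw.round(2),'F',T['wrist_force'].round(1),'tcp ang',np.degrees(np.arctan2(w[1],w[0])).round(1)%360,'r',np.hypot(*w).round(4))
    return p,yaw
def arc(ths,off,r=.097):
    "tool x = clockwise tangent at lever angle th; off = acw offset from lever"
    p,yaw=pose();a=np.radians(yaw);X=np.array([np.cos(a),np.sin(a)]);Y=np.array([np.sin(a),-np.cos(a)])
    for th in ths:
        t=np.radians(th);u=np.array([np.cos(t),np.sin(t)]);v=np.array([-u[1],u[0]])
        d=C+r*u+off*v-p[:2];print(th,round(d@X,4),round(d@Y,4),'turn',round(yaw-(th-90),1))
E
python3 -c "
from h import *
arc([173,168,162,156,150,144,138,132],.018)"
```

```text
t 1.9 p [ 0.4372 -0.3962  0.097 ] yaw 82.76 F [-0.6  0.8 -0. ] tcp ang 197.2 r 0.1102
173 0.0271 0.0035 turn -0.2
168 0.0356 0.0022 turn 4.8
162 0.046 0.0018 turn 10.8
156 0.0563 0.0023 turn 16.8
150 0.0665 0.004 turn 22.8
144 0.0764 0.0067 turn 28.8
138 0.0861 0.0105 turn 34.8
132 0.0952 0.0152 turn 40.8
```

Call:
jog_arm(deltas=[0.014,0.002,-0.003,0,0,0,-1,0.027,0.003,-0.003,0,0,0,-1,0.036,0.002,-0.003,0,0,5,-1,0.046,0.002,-0.003,0,0,11,-1,0.056,0.002,-0.003,0,0,17,-1,0.066,0.004,-0.003,0,0,23,-1,0.076,0.007,-0.003,0,0,29,-1,0.086,0.0105,-0.003,0,0,35,-1])

```text
time: 2.7
tool_pos: [0.4626, -0.3127, 0.1057]
tcp_rot: [2.869, 1.269, 0.002]
wrist_force: [0.2, -3.0, 0.7]
width: -0.001
grip_force: 1.0
```

```bash
python3 -c "
from h import *
arc([138,135,131,127,123,120,117,114,112],.018)
cv2.imwrite('pics/s2.png',cv2.resize(read_camera('scene')['color'][190:310,260:380],None,fx=5,fy=5,interpolation=2))"
```

```text
t 2.7 p [ 0.4626 -0.3127  0.1057] yaw 47.73 F [ 0.2 -3.   0.7] tcp ang 147.5 r 0.0948
138 -0.0024 -0.0035 turn -0.3
135 0.0027 -0.0043 turn 2.7
131 0.0096 -0.005 turn 6.7
127 0.0164 -0.0052 turn 10.7
123 0.0233 -0.005 turn 14.7
120 0.0285 -0.0044 turn 17.7
117 0.0336 -0.0037 turn 20.7
114 0.0386 -0.0026 turn 23.7
112 0.042 -0.0018 turn 25.7
```

View pics/s2.png

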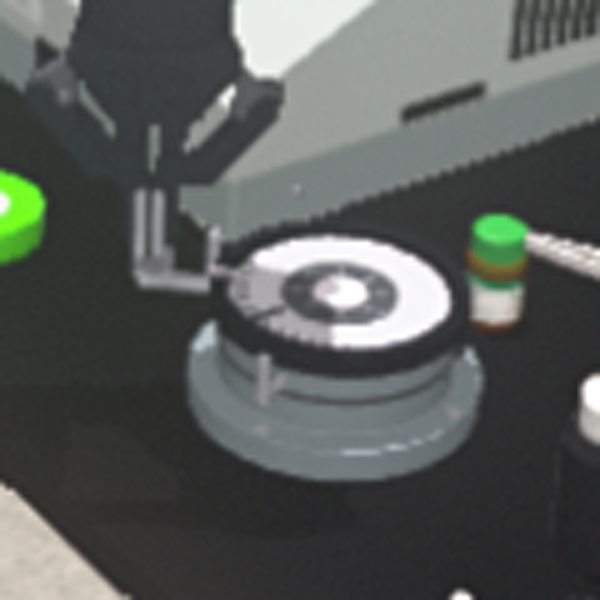

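The fingers are moving the lever (arm at about (175,280)), and the long mark now shows clearly at (270,312). I'll continue towards the stop.

Call:
jog_arm(deltas=[0.005,-0.0045,0.003,0,0,4,-1,0.01,-0.005,0.003,0,0,7,-1,0.0165,-0.005,0.003,0,0,11,-1,0.0235,-0.005,0.003,0,0,15,-1,0.0285,-0.0045,0.003,0,0,18,-1,0.0335,-0.0035,0.003,0,0,21,-1,0.0335,-0.0035,0.003,0,0,21,-1])

```text
time: 3.45
tool_pos: [0.4822, -0.2851, 0.1018]
tcp_rot: [3.053, 0.735, 0.003]
wrist_force: [-0.2, -0.2, 0.6]
width: -0.004
grip_force: 0.0
```

```bash
python3 -c "
from h import *
arc([117,115,114,113,112,111],.018)"
```

```text
t 3.45 p [ 0.4822 -0.2851  0.1018] yaw 27.09 F [-0.2 -0.2  0.6] tcp ang 127.5 r 0.0991
117 0.0001 0.0004 turn 0.1
115 0.0035 -0.0001 turn 2.1
114 0.0052 -0.0004 turn 3.1
113 0.0069 -0.0006 turn 4.1
112 0.0086 -0.0008 turn 5.1
111 0.0103 -0.0009 turn 6.1
```

Call:
jog_arm(deltas=[0.002,0,0,0,0,1,-1,0.0035,0,0,0,0,2,-1,0.005,0,0,0,0,3,-1,0.0065,-0.0005,0,0,0,3,-1,0.0065,-0.0005,0,0,0,3,-1])

```text
time: 3.95
tool_pos: [0.4871, -0.2823, 0.1004]
tcp_rot: [3.073, 0.652, 0.001]
wrist_force: [-0.3, -0.8, 0.5]
width: -0.002
grip_force: 0.1
```

Call:
jog_arm(deltas=[0.001,0,0,0,0,0,-1,0.002,0,0,0,0,0,-1,0.003,0,0,0,0,0,-1,0.003,0,0,0,0,0,-1])

```text
time: 4.35
tool_pos: [0.4875, -0.282, 0.1003]
tcp_rot: [3.073, 0.653, -0.007]
wrist_force: [-8.8, -4.6, 4.8]
width: -0.004
grip_force: 4.9
```

Contact force is about 10 N along the tangent, so the lever is at its stop. I'll hold briefly, back off, lift and cross over the tab.

Call:
jog_arm(deltas=[0,0,0,0,0,0,-1,0,0,0,0,0,0,-1,-0.015,0,0,0,0,0,-1,-0.02,0,-0.005,0,0,0,-1,-0.02,0,-0.03,0,0,0,-1,-0.02,0,-0.06,0,0,0,-1,-0.01,0,-0.06,0,0,0,-1])

```text
time: 5.05
tool_pos: [0.4825, -0.287, 0.1653]
tcp_rot: [3.068, 0.649, 0.01]
wrist_force: [1.1, -0.5, 0.3]
width: -0.007
grip_force: 0.0
```

Run:
```python
from h import *
arc([113.5],-.032)
s=read_camera('scene');t=read_camera('top')
a=cv2.resize(s['color'][190:310,260:380],None,fx=5,fy=5,interpolation=2)
cv2.imwrite('pics/s3.png',a)
```

```text
t 5.05 p [ 0.4825 -0.287   0.1653] yaw 23.87 F [ 1.1 -0.5  0.3] tcp ang 128.0 r 0.0974
113.5 0.0564 -0.0024 turn 0.4
```

View pics/s3.png

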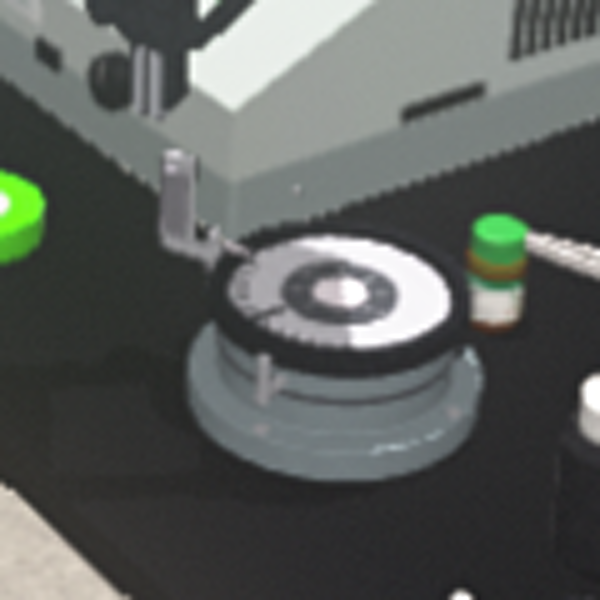

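The lever's arm rests against the left pin at (210,240), so it is at the closed stop. The mark is at (258,322)–(285,308), and the box lip is about 8 cm high. Now I'll cross over.

Call:
jog_arm(deltas=[0.02,-0.001,0,0,0,0,-1,0.04,-0.002,0,0,0,0,-1,0.0565,-0.0025,0,0,0,0,-1,0.0565,-0.0025,0.01,0,0,0,-1,0.0565,-0.0025,0.035,0,0,0,-1,0.0565,-0.0025,0.055,0,0,0,-1,0.0565,-0.0025,0.063,0,0,0,-1,0.0565,-0.0025,0.063,0,0,0,-1])

```text
time: 5.95
tool_pos: [0.5292, -0.259, 0.0948]
tcp_rot: [-3.07, -0.652, 0.006]
wrist_force: [0.0, -0.3, 1.2]
width: 0.007
grip_force: 0.0
```

```bash
python3 -c "
from h import *
arc([113.5,115,119,123,128,133,138,143,148,153,158,163,165,167,170],-.018)"
```

```text
t 5.95 p [ 0.5292 -0.259   0.0948] yaw 23.97 F [ 0.  -0.3  1.2] tcp ang 97.2 r 0.1056
113.5 -0.0116 0.0043 turn 0.5
115 -0.0141 0.0038 turn -1.0
119 -0.021 0.0029 turn -5.0
123 -0.0278 0.0025 turn -9.0
128 -0.0365 0.0026 turn -14.0
133 -0.045 0.0036 turn -19.0
138 -0.0535 0.0052 turn -24.0
143 -0.0617 0.0076 turn -29.0
148 -0.0698 0.0107 turn -34.0
153 -0.0775 0.0144 turn -39.0
158 -0.0849 0.0189 turn -44.0
163 -0.0918 0.0239 turn -49.0
165 -0.0945 0.0261 turn -51.0
167 -0.0971 0.0284 turn -53.0
170 -0.1008 0.032 turn -56.0
```

Call:
jog_arm(deltas=[-0.0115,0.0045,-0.005,0,0,0,-1,-0.014,0.004,-0.005,0,0,-1,-1,-0.021,0.003,-0.005,0,0,-5,-1,-0.028,0.0025,-0.005,0,0,-9,-1,-0.0365,0.0025,-0.005,0,0,-14,-1,-0.045,0.0035,-0.005,0,0,-19,-1,-0.0535,0.005,-0.005,0,0,-24,-1,-0.0615,0.0075,-0.005,0,0,-29,-1])

```text
time: 6.75
tool_pos: [0.4786, -0.2925, 0.1043]
tcp_rot: [2.807, 1.404, 0.004]
wrist_force: [1.1, 0.9, 0.1]
width: 0.002
grip_force: 0.9
```

```bash
python3 -c "
from h import *
arc([143,147,151,155,159,163,166,168,170],-.018)"
```

```text
t 6.75 p [ 0.4786 -0.2925  0.1043] yaw 53.16 F [1.1 0.9 0.1] tcp ang 131.9 r 0.0956
143 -0.0004 -0.0031 turn 0.2
147 -0.0072 -0.0042 turn -3.8
151 -0.014 -0.0047 turn -7.8
155 -0.0209 -0.0048 turn -11.8
159 -0.0278 -0.0044 turn -15.8
163 -0.0346 -0.0035 turn -19.8
166 -0.0397 -0.0026 turn -22.8
168 -0.043 -0.0018 turn -24.8
170 -0.0464 -0.0009 turn -26.8
```

Call:
jog_arm(deltas=[-0.0035,-0.0035,0.002,0,0,-2,-1,-0.01,-0.0045,0.002,0,0,-6,-1,-0.0175,-0.005,0.002,0,0,-10,-1,-0.0245,-0.0045,0.002,0,0,-14,-1,-0.031,-0.004,0.002,0,0,-18,-1,-0.0365,-0.0035,0.002,0,0,-21,-1,-0.04,-0.0025,0.002,0,0,-23,-1,-0.04,-0.0025,0.002,0,0,-23,-1])

```text
time: 7.55
tool_pos: [0.452, -0.3232, 0.1019]
tcp_rot: [2.475, 1.931, 0.001]
wrist_force: [0.1, 0.4, 0.2]
width: 0.001
grip_force: 0.0
```

```bash
python3 -c "
from h import *
arc([168,170,172,174,176],-.018)
a=cv2.resize(read_camera('top')['color'][180:260,320:400],None,fx=6,fy=6,interpolation=2)
b=cv2.resize(read_camera('scene')['color'][225:285,275:315],None,fx=8,fy=8,interpolation=2)
cv2.imwrite('pics/s4.png',np.hstack([a,b]))"
```

```text
t 7.55 p [ 0.452  -0.3232  0.1019] yaw 75.93 F [0.1 0.4 0.2] tcp ang 155.9 r 0.0991
168 -0.0028 -0.0 turn -2.1
170 -0.0062 -0.0004 turn -4.1
172 -0.0096 -0.0008 turn -6.1
174 -0.0131 -0.001 turn -8.1
176 -0.0165 -0.0011 turn -10.1
```

View pics/s4.png

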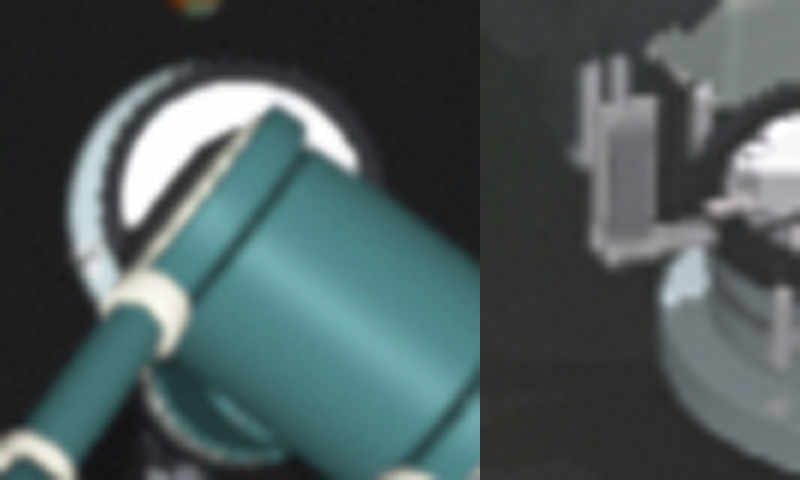

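In the scene view the pointer is just clockwise of the mark, and the arm hides the top view. I'll push about 7° further, then retreat to the left, clear of both views.

Call:
jog_arm(deltas=[-0.003,0,0,0,0,-2,-1,-0.006,0,0,0,0,-4,-1,-0.009,-0.0005,0,0,0,-6,-1,-0.012,-0.001,0,0,0,-7.5,-1,-0.012,-0.001,0,0,0,-7.5,-1])

```text
time: 8.15
tool_pos: [0.448, -0.3336, 0.1006]
tcp_rot: [2.345, 2.09, 0.0]
wrist_force: [-0.2, 0.1, -0.3]
width: -0.001
grip_force: 0.0
```

```bash
python3 -c "
from h import *
arc([173.5],-.018)"
```

```text
t 8.15 p [ 0.448  -0.3336  0.1006] yaw 83.43 F [-0.2  0.1 -0.3] tcp ang 162.3 r 0.0992
173.5 -0.0012 0.0003 turn -0.1
```

Call:
jog_arm(deltas=[0.02,0,0,0,0,0,-1,0.04,0,-0.02,0,0,0,-1,0.08,0,-0.05,0,0,0,-1,0.12,0,-0.08,0,0,0,-1,0.165,0,-0.1,0,0,0,-1,0.21,0,-0.1,0,0,0,-1,0.255,0,-0.1,0,0,0,-1,0.3,0,-0.1,0,0,0,-1])

```text
time: 8.95
tool_pos: [0.4822, -0.0337, 0.2012]
tcp_rot: [2.345, 2.088, 0.002]
wrist_force: [1.2, 0.0, 0.7]
width: 0.001
grip_force: 0.0
```

```bash
python3 -c "
from h import *
arc([173.5],-.018)
t=read_camera('top');s=read_camera('scene');cv2.imwrite('pics/t5.png',t['color']);cv2.imwrite('pics/s5.png',s['color'])
a=cv2.resize(t['color'][200:255,335:385],None,fx=8,fy=8,interpolation=2)
b=cv2.resize(s['color'][225:280,285:335],None,fx=8,fy=8,interpolation=2)
cv2.imwrite('pics/v5.png',np.hstack([a,b]))"
```

```text
t 8.95 p [ 0.4822 -0.0337  0.2012] yaw 83.38 F [1.2 0.  0.7] tcp ang 100.4 r 0.3355
173.5 -0.3031 0.0009 turn -0.1
```

View pics/v5.png

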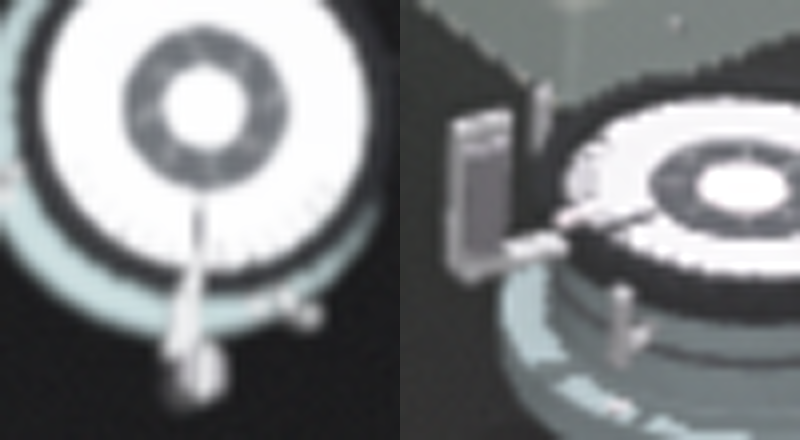

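The top view shows the pointer (about (185,300)) slightly left of, i.e. clockwise from, the mark line at (200,225). I'll measure both angles numerically by sampling polar intensity profiles in both cameras.

```bash
cat > meas.py <<'E'
from h import *
def meas(n,c=None):
    c=c or read_camera(n);g=cv2.cvtColor(c['color'],6).astype(np.float32)
    th=np.arange(100,280,.5)
    def samp(C,r,z):
        t=np.radians(th);pts=np.array([[np.r_[C+rr*np.array([np.cos(a),np.sin(a)]),z] for a in t] for rr in r]).reshape(-1,3)
        q=proj(c,pts).astype(np.float32).reshape(len(r),len(th),2)
        return cv2.remap(g,q[...,0],q[...,1],cv2.INTER_CUBIC)
    # refine centre: maximise dark hub-ring/white contrast edges: dial edge r=.055 inside bright, outside dark
    from scipy.optimize import minimize
    full=np.radians(np.r_[np.arange(0,165,3),np.arange(190,360,3)])
    def cost(C):
        s=0
        for rr,sg in ((.0525,1),(.0575,-1)):
            q=proj(c,[[C[0]+rr*np.cos(a),C[1]+rr*np.sin(a),.062] for a in full]).astype(np.float32)
            v=cv2.remap(g,q[None,:,0],q[None,:,1],cv2.INTER_LINEAR); s-=sg*np.clip(v,0,200).mean()
        return s
    C2=minimize(cost,[.5425,-.3637],method='Nelder-Mead',options=dict(initial_simplex=[[.5425,-.3637],[.5465,-.3637],[.5425,-.3597]])).x
    m=255-samp(C2,np.arange(.038,.046,.001),.062).mean(0)
    p=samp(C2,np.arange(.057,.064,.001),.069).mean(0)
    out=[]
    for v,lo,hi in ((m,160,192),(p,155,195)):
        k=(th>lo)&(th<hi);w=v[k]-np.median(v[k]);i=np.argmax(w);b=np.abs(th[k]-th[k][i])<6
        w=np.clip(w,0,None)*b;out.append((w@th[k])/w.sum())
    print(n,'C',C2.round(4),'mark',out[0].round(2),'ptr',out[1].round(2),'diff',(out[0]-out[1]).round(2))
    print(' m',m[(th>=164)&(th<=188)][::2].astype(int),' p',p[(th>=164)&(th<=188)][::2].astype(int))
E
python3 -c "
from meas import *
meas('top');meas('scene')
for n,f in (('top','pics/top0.png'),('scene','pics/scene0.png')):
    c=read_camera(n);c['color']=cv2.imread(f);meas(n,c)"
```

```text
top C [ 0.5449 -0.3635] mark 175.43 ptr 173.55 diff 1.88
 m [ 0  1  1  1  0  0  5 17 35 53 66 71 67 57 44 32 21 11  2 -1  0  1  1  0
  0]  p [124 120 119 125 132 147 167 186 206 222 225 214 193 166 144 131 119 117
 119 119 121 123 126 128 125]
scene C [ 0.5443 -0.3626] mark 176.33 ptr 173.96 diff 2.37
 m [  5   3   3   4   9  17  29  44  62  80  96 109 115 114 105  90  71  52
  34  20  11   6   4   4   4]  p [128 128 126 130 139 156 179 204 225 236 234 225 211 196 182 171 162 154
 143 131 116 102  93  94 104]
top C [ 0.5448 -0.3635] mark 175.46 ptr 173.75 diff 1.7
 m [ 1  1  1  1  0  0  5 18 35 53 67 72 68 59 46 34 22 12  3  0  0  1  1  1
  1]  p [122 119 117 121 127 139 158 176 198 217 223 215 194 167 144 130 117 115
 117 118 120 122 125 127 124]
scene C [ 0.5442 -0.3627] mark 176.07 ptr 174.35 diff 1.71
 m [  3   2   1   3   8  17  29  44  62  79  96 108 113 110 100  85  66  47
  29  16   8   3   2   2   2]  p [129 128 126 130 138 153 172 194 214 226 229 224 215 202 188 176 167 157
 145 131 116 102  93  95 106]
```

Both cameras put the pointer about 2° clockwise of the mark. That is within tolerance, but I'll nudge it 3.7 mm further along the arc to centre it.

Call:
jog_arm(deltas=[-0.045,0,0,0,0,0,-1,-0.09,0,0,0,0,0,-1,-0.135,0,0.01,0,0,0,-1,-0.18,0,0.03,0,0,0,-1,-0.22,0,0.06,0,0,0,-1,-0.25,0,0.085,0,0,0,-1,-0.275,0,0.1,0,0,0,-1,-0.275,0,0.1,0,0,0,-1])

```text
time: 10.05
tool_pos: [0.4476, -0.3118, 0.0975]
tcp_rot: [-2.348, -2.081, 0.003]
wrist_force: [0.4, 0.5, 0.1]
width: -0.001
grip_force: 0.0
```

Call:
jog_arm(deltas=[-0.01,0,0,0,0,0,-1,-0.02,0,0,0,0,0,-1,-0.024,0,0,0,0,-1,-1,-0.026,0,0,0,0,-1,-1,-0.0275,0,0,0,0,-2,-1,-0.0285,0,0,0,0,-2,-1,-0.0285,0,0,0,0,-2,-1])

```text
time: 10.75
tool_pos: [0.4477, -0.3366, 0.1005]
tcp_rot: [2.307, 2.132, 0.0]
wrist_force: [0.6, 0.4, 0.5]
width: 0.002
grip_force: 0.5
```

```bash
python3 -c "
from meas import *
arc([176],-.018);meas('scene')"
```

```text
t 10.75 p [ 0.4477 -0.3366  0.1005] yaw 85.49 F [0.6 0.4 0.5] tcp ang 164.0 r 0.0986
176 -0.0025 -0.0005 turn -0.5
scene C [ 0.5442 -0.3628] mark 175.88 ptr 176.11 diff -0.23
 m [ 89  89  90  92  96 103 112 123 135 145 154 160 161 158 151 141 130 119
 109 100  93  89  86  85  84]  p [111 103  95  91  90  92  98 110 125 141 156 168 172 169 158 143 128 114
 100  88  76  69  66  68  75]
```

The pointer now sits at the mark. I'll retreat and check.

Call:
jog_arm(deltas=[0.02,0,0,0,0,0,-1,0.04,0,-0.02,0,0,0,-1,0.08,0,-0.05,0,0,0,-1,0.12,0,-0.08,0,0,0,-1,0.165,0,-0.1,0,0,0,-1,0.21,0,-0.1,0,0,0,-1,0.255,0,-0.1,0,0,0,-1,0.3,0,-0.1,0,0,0,-1])

```text
time: 11.6
tool_pos: [0.4706, -0.0353, 0.2006]
tcp_rot: [2.307, 2.131, 0.001]
wrist_force: [0.2, 0.1, 0.2]
width: -0.002
grip_force: 0.0
```

Call:
jog_arm(deltas=[0,0,0,0,0,0,-1,0,0,0,0,0,0,-1,0,0,0,0,0,0,-1])

```text
time: 11.9
tool_pos: [0.4709, -0.038, 0.2001]
tcp_rot: [2.307, 2.132, -0.001]
wrist_force: [0.2, 0.2, 0.3]
width: -0.003
grip_force: 0.0
```

```bash
python3 -c "
from meas import *
meas('top');meas('scene')
t=read_camera('top')['color'];s=read_camera('scene')['color'];
a=cv2.resize(t[150:260,230:440],None,fx=2,fy=2,interpolation=2)
b=cv2.resize(s[225:280,285:335],None,fx=7,fy=7,interpolation=2)
v=np.zeros((385,770,3),'uint8');v[:220,:420]=a;v[:,420:]=b
cv2.imwrite('pics/v6.png',v)"
```

```text
top C [ 0.5449 -0.3635] mark 175.43 ptr 175.04 diff 0.4
 m [ 0  1  1  1  0  0  5 17 35 52 66 70 67 57 44 32 21 11  2  0  0  1  1  0
  0]  p [124 120 118 120 123 130 142 156 177 199 214 221 217 202 182 162 139 127
 121 117 121 124 127 129 126]
scene C [ 0.5442 -0.3627] mark 176.06 ptr 175.51 diff 0.54
 m [  4   3   3   5  10  19  32  47  64  82  98 110 115 113 102  87  68  49
  31  18  10   5   4   3   4]  p [132 129 126 125 130 140 156 176 198 217 232 240 241 232 216 197 177 159
 142 126 111  98  91  93 104]
```

View pics/v6.png

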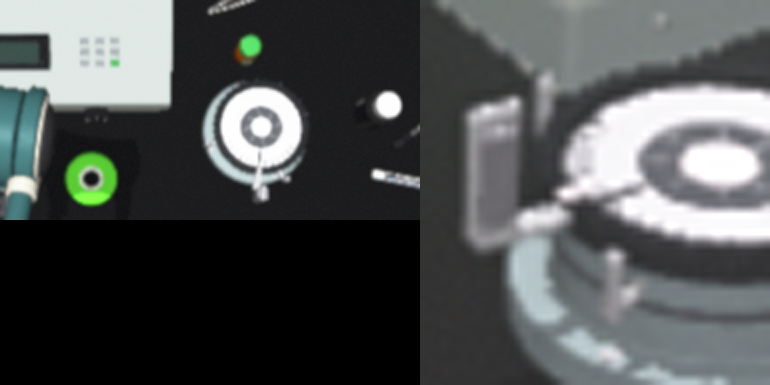

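The pointer (570,195) lines up with the mark (620,195), about 0.5° off. The dial, tape and vial have not moved.

```bash
python3 -c "
from h import *
print(finish_job())"
```

```text
the job is handed in; nothing more can be done
None
```

I pushed the lever to its closed stop and then back until the pointer was about 0.5° from the long mark (limit 4.4°), with nothing around it visibly disturbed, and handed the job in; no verdict came back.

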